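# Let a tin out of the lever-lidded tin dispenser

## Robot

A 6-joint arm with a two-finger parallel gripper is mounted at the origin on a cart in front of the work surface, level with it; the furniture and walls round the work are solid. World frame = base frame: x ahead of the robot, y to its left, z up, the work surface at z = 0. Lengths are in mm, angles in rad, forces in N, time in s.
With the tool pointing down it reaches from about 325 to 875 mm from the base axis. Payload 4.4 kg.
Tool frame: the origin (TCP) lies at the very end of the fingers, on their centre line; the grasp point (between the pads) lies 19 mm behind it (robot.pinch_z is the distance from the TCP to the grasp point, in mm); z points along the fingers, y is the direction in which the jaws open and shut (so a half turn about z gives the same grasp; the last joint's range is limited). The gripper opens to 85 mm and grips with 20 to 120 N. Pads are 22 mm wide; open, the fingers measure 114 mm over their backs; the gripper's body (76 mm by 85 mm) begins 54 mm behind the grasp point. The pads swing forward as they close: fully open they stand 13 mm farther back than shut.
Start: joints at [-1.498, 0.207, 1.542, -0, 1.393, -0.15], TCP at [127.601, -560.665, 231.282] pointing down, gripper open.
Joint ranges: [-2.73, 2.73], [-0.86, 2.22], [0.23, 2.46], [-1.11, 4.25], [0.08, 2.63], [-2.82, 2.82]. Speed limits (rad/s): [2.79, 2.79, 3.14, 3.14, 3.14, 3.14].

## Interface

Orientations are given as a unit quaternion [x, y, z, w].
In Python, from plant import robot, optics gives the robot as it stands.
- The arm moves only by the tool drive_tool, never from a script. Its argument "moves" is a list that holds one entry, the list of rows, each a list of 7 numbers: the shift along the world's x, y, z in cm, then the turn, a rotation vector about the world's x, y, z in rad, then the closure in counts, from 0 (fully open) to 255 (shut). In form: [[[tx, ty, tz, ax, ay, az, grip], ...]]. A call has 1 to 8 rows; each row shifts and turns the pose as measured when the row begins; what a row does not reach is not made up. A row lasts 1/10 s, in which the tool goes at most 50 mm and 8.59 degrees, less where a joint would pass 70% of its speed; a pose out of reach is approached as far as the arm can. A call is refused whole if a number of a shift passes 5 or a number of a turn 0.15, either way. A call with a gripper value outside its range is refused whole. The fingers move at their own pace and stop on an object; "grip_force" is the grip in N (left out, the last holds). Time passes only in rows, so rows that do not move let the fingers close. It gives the time, the measured TCP pose, the force and the opening at its end, in the units of the state.
- robot.observe(): the state, without advancing time (a new reading comes with each control period).
- optics.grab_frame(name): name is "scene" or "top" or "wrist"; returns a dict with "image" (400x640x3 uint8, red, green, blue), "fx", "fy", "cx", "cy" (pixels), "dist" ([k1, k2, p1, p2, k3] as OpenCV has them; the pictures are not rectified), "R" (3x3) and "t" (3): a world point X has camera coordinates R X + t; the wrist camera has in their place "hand_eye" (4x4, takes a point from camera to tool coordinates, whose origin is the TCP and whose axes are the flange's). Camera axes: x right, y down, z forward; pixel columns grow to the right and rows downward; lengths in mm; the calibration is good to about 2 mm. A picture is of the moment at which its call begins: read the wrist's pose just before it. There is no depth.
- robot.hand_in(): hands the job in, once; it reports no verdict.
The state is a dict: "time": time; "q": joint angles; "qvel": joint speeds; "joint_torque": joint torques, N m; "eef_pos": TCP position; "orientation": TCP orientation; "force": force on the tool from outside, world axes, zero at the start; "moment": the same for the moment, N m; "opening": opening from 0.0 (shut) to 1.0 (fully open).
Only numpy, scipy, OpenCV 4.12 (cv2) and the standard library are available. Lean on these libraries where they do the work, as an engineer would, in place of code of your own. Each camera call takes 0.05 s, during which the arm holds its last target. There are 200 camera calls.

## Task

Let the tin out of the white tin dispenser: press its red lever pad down with the fingertips so that the lid swings up, and keep it down until the tin has rolled out and lies in the tray. Then ease the lever back up under the fingers so that the lid comes down softly and shuts without slamming, and move clear. Touch only the lever, never the lid or the tin; grasp and lift nothing, leave the tin lying in the tray and leave the things round about where they stand.

Things in the scene. Friction and masses are not known exactly. Their poses are not given: they have to be found in the camera images.
- dispenser: tin dispenser, fixed to the worktop: white box with a wooden lid and an open low-walled tray at its front, 285 mm deep in all, 100 mm wide, about 140 mm high. Origin under the middle of the box, on the worktop; its +x points to the back, +y to the left, +z up. The box spans x -85 to +85 mm; the tray lies in front of it, x -85 to -202 mm, y +-47 mm, its rim 54 mm high. Inside the box a ramp (10 degrees) descends to the tray.
- lid (a joint): wooden lid, 172 x 96 mm, hinged at its back edge (dispenser x +80, z 135 mm); a clear flap hangs 88 mm from its front edge and holds the tin back. Angle, rad: 0 shut, 0.6 fully open (front edge 240 mm up, flap out to x -115 mm). Rigidly linked: lid = 1.5 x lever. From about 0.35 the tin can pass. Let go, it slams; gentle is under 1.2 rad/s over the last 0.25 rad (pad rising under 100 mm/s).
- lever (a joint): angle of the lever, rad: 0 up (lid shut), 0.4 fully down at its stop. Pivot at dispenser x -40, z 70 mm, axis along the dispenser's y.
- lever_pad (a point): red pad, 44 x 44 x 9 mm, on the front end of the steel lever, right of the tray. The point is the centre of its upper face: dispenser x -175, y -92, z 97 mm when up. The face tilts 0.2 rad either way over the stroke. Fully down the centre has sunk about 54 mm almost straight, to z 43 mm. About 3 to 6 N press it; the lid's weight brings it back up.
- tin_center (a point): centre of the tin, 57 mm in diameter and 72 mm long, 0.2 kg, lying on its side across the chute behind the flap, free to roll. At the start about at dispenser x -62, z 66 mm; in the tray, against its front lip, about at x -166, z 53 mm. It rolls out by itself within about 1 s of the lid being open.
- honey_jar: bystander: squat jar with a red lid, 65x65x100 mm, stands left of the dispenser; origin at the centre of its underside
- spice_jar: bystander: small clear spice jar with a black cap, 41x41x105 mm, stands right of the dispenser, behind the lever pad; origin at the centre of its underside
- mushroom: bystander: brown mushroom, 72x65x35 mm, on the worktop; origin at the centre of its underside
- lemon_2: bystander: lemon, 78x60x58 mm, on the worktop; origin at its underside
- kitchen_timer: bystander: round kitchen timer with a black dial, 68x68x46 mm; origin at the centre of its underside
- tin: the same tin (plain food tin); origin at the centre of one of its end faces, z along its axis

How it is judged:
By the outcome, as a careful person would: the job done as asked, in the order asked, and still so for the second after the job is handed in, with the robot touching nothing.
It also fails if it takes over 38 s, if anything falls off the work surface, if the arm or the gripper's body presses on something with over 40 N, if the wrist force passes 120 N, or if a joint passes its speed limit or range.

## Working session

There is one attempt and no reset: what is moved stays moved. The work goes in short steps, Python scripts to look and compute and a tool call to move; the robot and the scene stay as the last step left them, time stands still between calls to the robot, and variables do not carry over. Pictures are saved under pics/ and viewed, on a budget of 10 in all, crops included, one or two more only if the job needs it, and the job is handed in when it is done.

Besides the shell and the picture viewer there is one more tool, called after ">>>" by a JSON object that holds its "fn" and its "kwargs". drive_tool: Moves the arm, as the interface text tells. Its arguments: {"type":"object","properties":{"moves":{"type":"array","items":{"type":"array","items":{"type":"array","items":{"type":"number"}}}},"grip_force":{"type":"number"}},"required":["moves"]}

```bash
mkdir -p pics
python3 - <<'E'
from plant import robot, optics
import cv2,pickle
print(robot.observe())
for n in("scene","top"):
    f=optics.grab_frame(n); pickle.dump(f,open(n+".pkl","wb"))
    cv2.imwrite(f"pics/{n}1.png",f["image"][:,:,::-1])
    print(n,f["fx"],f["cx"],f["cy"],f["dist"],f["R"],f["t"])
E
```

```text
{'time': 0.0, 'q': array([-1.49750476e+00,  2.07454843e-01,  1.54296737e+00,  1.27575280e-06,
        1.39351264e+00, -1.50474387e-01]), 'qvel': array([-0.00082646,  0.00109733, -0.00168043,  0.00029716, -0.00049336,
        0.00102344]), 'joint_torque': array([-7.95615665e-05, -3.83032966e+01, -2.91596657e+01, -2.88743440e-04,
        1.04793950e-02, -1.06956935e-05]), 'eef_pos': array([ 127.54126134, -559.88965645,  230.09962709]), 'orientation': array([ 9.93746957e-01,  1.11649514e-01,  4.58106036e-05, -1.17020754e-03]), 'force': array([ 0.0139689 ,  0.21921115, -0.29444008]), 'moment': array([-0.00835984,  0.01270611, -0.02859972]), 'opening': 0.9999144688758174}
scene 422.8909307270209 322.64359012140943 201.7064373054606 [-0.07559725  0.          0.          0.          0.        ] [[-0.89307523 -0.44945061  0.02026766]
 [-0.28915891  0.5388914  -0.79119099]
 [ 0.34467921 -0.71245365 -0.61123322]] [ 583.19359559  165.91475365 1099.86865842]
top 406.03938107470105 322.7138391763089 191.81615171406457 [-0.04370408  0.          0.          0.          0.        ] [[ 1.45817448e-02 -9.99892793e-01  1.33236819e-03]
 [-9.95012659e-01 -1.46420528e-02 -9.86682228e-02]
 [ 9.86771535e-02  1.13031626e-04 -9.95119494e-01]] [ 185.80303542  556.56207799 1347.78033118]
```

View pics/scene1.png

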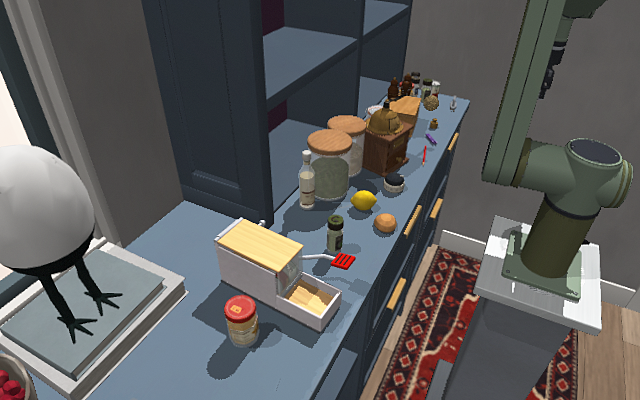

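View pics/top1.png

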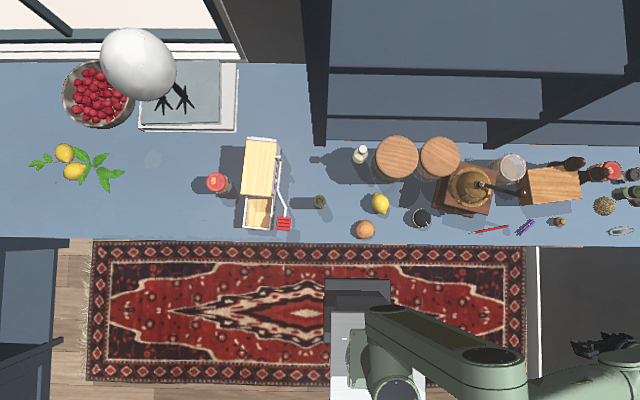

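Both views show the dispenser with its lid shut: the pad is at about (343,261) in the scene view and (284,224) in the top view. The spice jar is at (319,201) in the top view, behind and to the right of the pad. Next I measure these.

```bash
cat > h.py <<'E'
import numpy as np,cv2,pickle
def ray(f,p):
    K=np.array([[f["fx"],0,f["cx"]],[0,f["fy"],f["cy"]],[0,0,1]])
    u=cv2.undistortPoints(np.array([[p]],float),K,np.array(f["dist"]))[0,0]
    R=np.array(f["R"]);return -R.T@np.array(f["t"]),R.T@np.array([*u,1])
def onz(f,p,z):
    c,d=ray(f,p);return c+d*(z-c[2])/d[2]
def tri(f1,p1,f2,p2):
    c1,d1=ray(f1,p1);c2,d2=ray(f2,p2)
    s=np.linalg.lstsq(np.c_[d1,-d2],c2-c1,rcond=None)[0]
    a,b=c1+d1*s[0],c2+d2*s[1];return (a+b)/2,np.linalg.norm(a-b)
def mask(f,lo,hi,box):
    h=cv2.cvtColor(f["image"],cv2.COLOR_RGB2HSV);m=cv2.inRange(h,np.array(lo),np.array(hi))
    o=np.zeros_like(m);x0,y0,x1,y1=box;o[y0:y1,x0:x1]=m[y0:y1,x0:x1];return o
E
python3 - <<'E'
from h import *
S=pickle.load(open("scene.pkl","rb"));T=pickle.load(open("top.pkl","rb"))
def cen(f,b):
    m=mask(f,(0,150,80),(8,255,255),b);m=cv2.morphologyEx(m,cv2.MORPH_CLOSE,np.ones((5,5)));
    p=np.argwhere(m)[:,::-1];M=cv2.minAreaRect(p.astype(np.float32));return p.mean(0),M
ps,ms=cen(S,(320,245,365,280));pt,mt=cen(T,(270,210,298,238))
print(ps,ms,pt,mt);print("pad",tri(S,ps,T,pt),onz(T,pt,97))
print("padcorners",[onz(T,c,97).round() for c in cv2.boxPoints(mt)])
m=mask(T,(10,50,120),(28,200,255),(236,130,284,198));m=cv2.morphologyEx(m,cv2.MORPH_OPEN,np.ones((3,3)))
c=max(cv2.findContours(m,0,2)[0],key=cv2.contourArea);r=cv2.minAreaRect(c);print(r)
for q in cv2.boxPoints(r):print("lid",q,onz(T,q,138).round(1))
print("spice top",onz(T,(319,201),105),"mushroom",onz(T,(365,229),30))
v=np.vstack([cv2.resize(T["image"][125:245,195:345,::-1],None,fx=3.3,fy=3.3,interpolation=2)[:,:]])
w=cv2.resize(S["image"][205:355,200:370,::-1],None,fx=2.64,fy=2.64,interpolation=2)[:v.shape[0]]
cv2.imwrite("pics/c1.png",cv2.resize(np.hstack([v,w]),None,fx=.84,fy=.84))
E
```

```text
[342.51550388 260.78682171] ((342.5, 260.5), (21.290884017944336, 14.97230052947998), 15.945395469665527) [283.25294118 223.15294118] ((283.17694091796875, 223.08462524414062), (13.02364730834961, 13.02364730834961), 7.125016689300537)
pad (array([444.18699161, 318.63555419,  93.07713721]), np.float64(0.878765621046657)) [444.52302092 318.40264068  97.        ]
padcorners [array([426., 341.,  97.]), array([468., 337.,  97.]), array([463., 296.,  97.]), array([422., 300.,  97.])]
((257.84161376953125, 168.08416748046875), (31.343671798706055, 55.12506103515625), 5.710592269897461)
lid [239.50499 193.95052] [532.3 453.1 138. ]
lid [244.99014 139.09901] [706.6 442.  138. ]
lid [276.17822 142.21782] [697.9 343.  138. ]
lid [270.69308 197.06932] [524.  355.5 138. ]
spice top [516.49633592 205.33482688 105.        ] mushroom [430.32543279  50.32821779  30.        ]
```

View pics/c1.png

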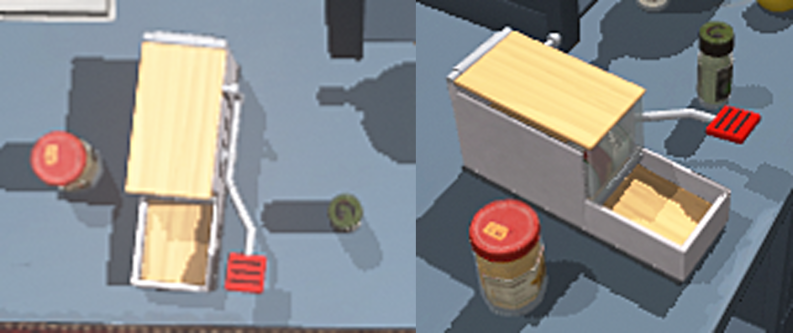

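>>> {"fn": "drive_tool", "kwargs": {"moves": [[[3, 3, 1, 0, 0, 0, 255], [3.8, 3.1, 1, 0, 0, 0, 255], [3.8, 3.1, 1, 0, 0, 0, 255], [3.8, 3.1, 0.5, 0, 0, 0, 255], [3.8, 3.1, 0.5, 0, 0, 0, 255], [3.8, 3.1, 0, 0, 0, 0, 255], [3.8, 3.1, 0, 0, 0, 0, 255], [3.8, 3.1, 0, 0, 0, 0, 255]]], "grip_force": 40}}

```text
time: 0.9
eef_pos: [423.4, -307.1, 266.9]
orientation: [0.995, 0.105, -0.001, -0.004]
force: [-0.5, 0.0, -0.4]
opening: -0.002
```

>>> {"fn": "drive_tool", "kwargs": {"moves": [[[0.2, 4.9, 0, 0, 0, -0.05, 255], [0.2, 4.9, 0, 0, 0, -0.05, 255], [0.2, 4.9, 0, 0, 0, -0.05, 255], [0.2, 4.9, 0, 0, 0, -0.05, 255], [0.2, 4.9, 0, 0, 0, -0.05, 255], [0.2, 4.9, 0, 0, 0, -0.03, 255], [0.2, 4.9, 0, 0, 0, 0, 255], [0.2, 4.9, 0, 0, 0, 0, 255]]]}}

```text
time: 1.7
eef_pos: [439.5, 92.7, 262.6]
orientation: [0.999, -0.041, -0.001, -0.006]
force: [1.3, -0.9, -0.1]
opening: 0.001
```

```bash
python3 -c "
from plant import robot
s=robot.observe();print(s['eef_pos'],s['orientation'],s['q'])"
```

```text
[439.4922943   92.67450615 262.56835236] [ 0.99913225 -0.04126275 -0.00117443 -0.0055455 ] [ 0.00668092 -0.09424208  1.79309712  0.01128066  1.44456013  1.65859705]
```

>>> {"fn": "drive_tool", "kwargs": {"moves": [[[0, 4.9, -1, 0, 0, 0, 255], [0, 4.9, -1, 0, 0, 0, 255], [0, 4.9, -2, 0, 0, 0, 255], [0, 4, -3, 0, 0, 0, 255], [0, 2, -3, 0, 0, 0, 255], [0, 0.7, -2, 0, 0, 0, 255], [0, 0, 0, 0, 0, 0, 255]]]}}

```text
time: 2.4
eef_pos: [435.3, 311.6, 141.3]
orientation: [0.999, -0.036, 0.0, -0.006]
force: [-0.9, -0.2, -0.5]
opening: -0.0
```

Run:
```python
from plant import robot,optics
from h import *
s=robot.observe();print(s['eef_pos'],s['orientation'],s['q'])
f=optics.grab_frame("scene");g=optics.grab_frame("top")
a=cv2.resize(f["image"][165:315,240:390,::-1],None,fx=2.66,fy=2.66);b=cv2.resize(g["image"][125:275,220:370,::-1],None,fx=2.66,fy=2.66)
cv2.imwrite("pics/c2.png",np.hstack([a,b]))
```

```text
[435.31216605 311.64193114 141.27599148] [ 9.99337880e-01 -3.59199925e-02  4.14245335e-06 -5.79279500e-03] [0.45348939 0.21157064 1.73364319 0.01100618 1.19094563 2.09208921]
```

View pics/c2.png

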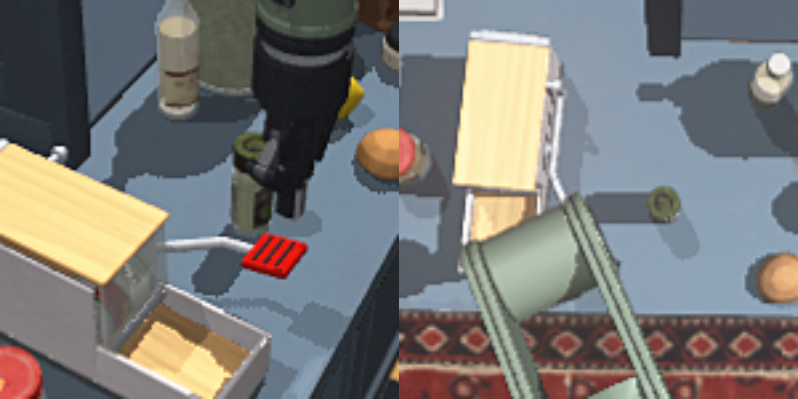

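>>> {"fn": "drive_tool", "kwargs": {"moves": [[[0.5, 0.1, -1.5, 0, 0, 0, 255], [0, 0, -1.5, 0, 0, 0, 255], [0, 0, -0.5, 0, 0, 0, 255], [0, 0, -0.5, 0, 0, 0, 255], [0, 0, -0.5, 0, 0, 0, 255], [0, 0, -0.5, 0, 0, 0, 255]]]}}

```text
time: 3.1
eef_pos: [450.1, 311.1, 98.6]
orientation: [0.999, -0.04, 0.009, -0.01]
force: [0.2, -0.1, 0.3]
opening: -0.0
```

>>> {"fn": "drive_tool", "kwargs": {"moves": [[[-0.5, 0, -0.6, 0, 0, 0, 255], [-0.2, 0, -0.8, 0, 0, 0, 255], [0, 0, -0.8, 0, 0, 0, 255], [0, 0, -0.8, 0, 0, 0, 255]]]}}

```text
time: 3.5
eef_pos: [445.9, 311.7, 70.4]
orientation: [0.999, -0.04, 0.013, -0.011]
force: [-0.1, -1.2, 4.6]
opening: -0.003
```

Run:
```python
from plant import robot,optics
from h import *
s=robot.observe();print(s['eef_pos'],s['orientation'],s['force'])
f=optics.grab_frame("scene")
cv2.imwrite("pics/c3.png",cv2.resize(f["image"][165:315,190:390,::-1],None,fx=3.5,fy=3.5))
```

```text
[445.90146617 311.72786413  70.39571418] [ 0.99906683 -0.03961502  0.01315235 -0.01109683] [-0.0991783  -1.15000928  4.61909223]
```

View pics/c3.png

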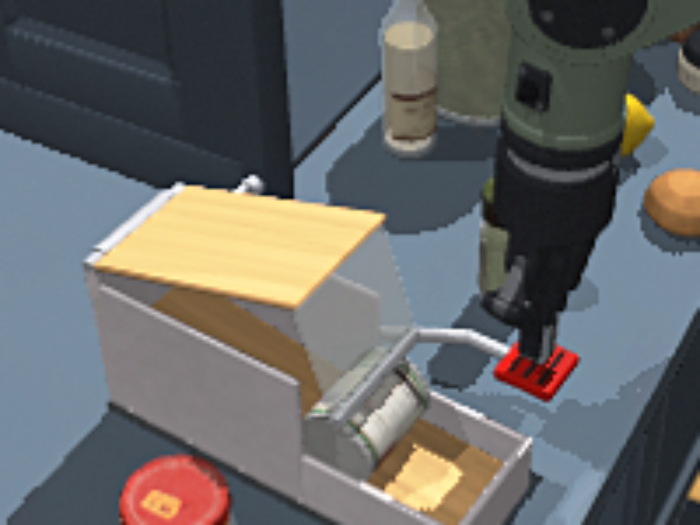

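The fingertips are on the pad and pressing at 4.6 N. The lid is partly open and the tin, at about (370,420) in the crop, is just starting out. I keep pressing.

>>> {"fn": "drive_tool", "kwargs": {"moves": [[[-0.1, 0, -0.8, 0, 0, 0, 255], [0, 0, -0.7, 0, 0, 0, 255], [0, 0, -0.5, 0, 0, 0, 255], [0, 0, 0, 0, 0, 0, 255]]]}}

```text
time: 3.95
eef_pos: [446.5, 311.7, 48.0]
orientation: [0.999, -0.039, 0.015, -0.011]
force: [-0.5, -0.7, 3.6]
opening: 0.0
```

>>> {"fn": "drive_tool", "kwargs": {"moves": [[[0, 0, 0, 0, 0, 0, 255], [0, 0, 0, 0, 0, 0, 255], [0, 0, 0, 0, 0, 0, 255], [0, 0, 0, 0, 0, 0, 255], [0, 0, 0, 0, 0, 0, 255], [0, 0, 0, 0, 0, 0, 255], [0, 0, 0, 0, 0, 0, 255], [0, 0, 0, 0, 0, 0, 255]]]}}

```text
time: 4.75
eef_pos: [446.4, 311.7, 48.7]
orientation: [0.999, -0.039, 0.015, -0.011]
force: [0.9, -0.6, 4.0]
opening: -0.001
```

>>> {"fn": "drive_tool", "kwargs": {"moves": [[[0, 0, 0, 0, 0, 0, 255], [0, 0, 0, 0, 0, 0, 255], [0, 0, 0, 0, 0, 0, 255], [0, 0, 0, 0, 0, 0, 255], [0, 0, 0, 0, 0, 0, 255], [0, 0, 0, 0, 0, 0, 255], [0, 0, 0, 0, 0, 0, 255], [0, 0, 0, 0, 0, 0, 255]]]}}

```text
time: 5.55
eef_pos: [446.4, 311.7, 48.7]
orientation: [0.999, -0.039, 0.015, -0.011]
force: [-0.1, -1.1, 4.6]
opening: -0.002
```

Run:
```python
from plant import robot,optics
from h import *
s=robot.observe();print(s['eef_pos'],s['force'])
f=optics.grab_frame("scene")
cv2.imwrite("pics/c4.png",cv2.resize(f["image"][165:315,190:390,::-1],None,fx=3.5,fy=3.5))
```

```text
[446.37257098 311.67917793  48.68504805] [-0.10207389 -1.11831408  4.62605044]
```

View pics/c4.png

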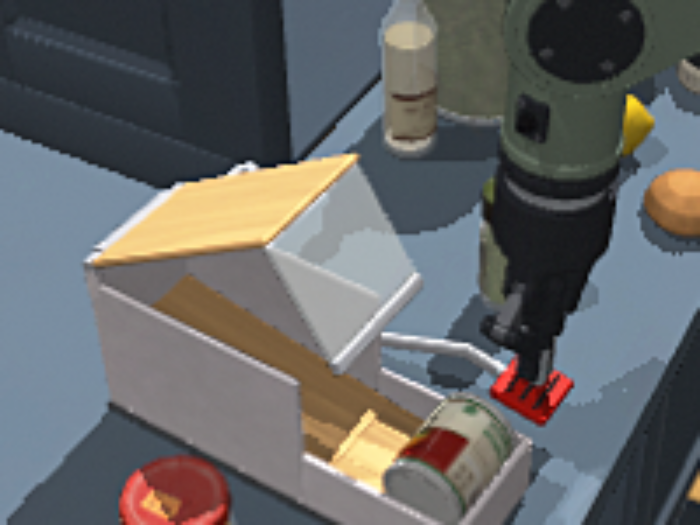

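The tin now lies in the tray against the front lip, at about (450,455) in the crop, with the lid open. I ease up slowly.

>>> {"fn": "drive_tool", "kwargs": {"moves": [[[0, 0, 0.3, 0, 0, 0, 255], [0, 0, 0.3, 0, 0, 0, 255], [0, 0, 0.3, 0, 0, 0, 255], [0, 0, 0.3, 0, 0, 0, 255], [0, 0, 0.3, 0, 0, 0, 255], [0, 0, 0.3, 0, 0, 0, 255], [0, 0, 0.3, 0, 0, 0, 255], [0, 0, 0.3, 0, 0, 0, 255]]]}}

```text
time: 6.4
eef_pos: [444.6, 311.8, 74.0]
orientation: [0.999, -0.039, 0.013, -0.011]
force: [-0.6, -1.1, 3.8]
opening: 0.0
```

>>> {"fn": "drive_tool", "kwargs": {"moves": [[[0, 0, 0.2, 0, 0, 0, 255], [0, 0, 0.2, 0, 0, 0, 255], [0, 0, 0.2, 0, 0, 0, 255], [0, 0, 0.2, 0, 0, 0, 255], [0, 0, 0.2, 0, 0, 0, 255], [0, 0, 0.2, 0, 0, 0, 255], [0, 0, 0.2, 0, 0, 0, 255], [0, 0, 0.2, 0, 0, 0, 255]]]}}

```text
time: 7.2
eef_pos: [446.3, 311.7, 92.2]
orientation: [0.999, -0.039, 0.015, -0.011]
force: [0.9, -2.2, 3.1]
opening: 0.003
```

>>> {"fn": "drive_tool", "kwargs": {"moves": [[[0, 0, 0.15, 0, 0, 0, 255], [0, 0, 0.15, 0, 0, 0, 255], [0, 0, 0.15, 0, 0, 0, 255], [0, 0, 0.15, 0, 0, 0, 255], [0, 0, 0.15, 0, 0, 0, 255], [0, 0, 0.15, 0, 0, 0, 255], [0, 0, 0.15, 0, 0, 0, 255], [0, 0, 0.15, 0, 0, 0, 255]]]}}

```text
time: 8.0
eef_pos: [443.2, 311.4, 102.4]
orientation: [0.999, -0.039, 0.011, -0.01]
force: [-0.5, -0.8, -0.4]
opening: 0.002
```

Contact has ended (z 102, force about 0). I move clear, up and away to the right.

>>> {"fn": "drive_tool", "kwargs": {"moves": [[[0, 0, 0.3, 0, 0, 0, 255], [0, 0, 1, 0, 0, 0, 255], [0, 0, 3, 0, 0, 0, 255], [0, 0, 4, 0, 0, 0, 255], [0, -1, 4, 0, 0, 0, 255], [0, -4, 2, 0, 0, 0, 255], [0, -4.8, 0, 0, 0, 0, 255], [0, -4.8, 0, 0, 0, 0, 255]]]}}

```text
time: 8.8
eef_pos: [441.4, 165.3, 255.6]
orientation: [0.999, -0.034, 0.013, -0.011]
force: [0.6, 0.1, -0.5]
opening: -0.005
```

>>> {"fn": "drive_tool", "kwargs": {"moves": [[[0, -4.8, 0, 0, 0, 0, 255], [0, -4.8, 0, 0, 0, 0, 255], [0, -4.8, 0, 0, 0, 0, 255], [0, -4, 0, 0, 0, 0, 255], [0, -2, 0, 0, 0, 0, 255], [0, 0, 0, 0, 0, 0, 255], [0, 0, 0, 0, 0, 0, 255], [0, 0, 0, 0, 0, 0, 255]]]}}

```text
time: 9.6
eef_pos: [441.2, -50.7, 264.8]
orientation: [0.999, -0.037, 0.021, -0.009]
force: [-0.5, -0.8, 0.1]
opening: 0.003
```

Run:
```python
from plant import robot,optics
from h import *
s=robot.observe();print(s['eef_pos'],s['force'],abs(s['qvel']).max())
f=optics.grab_frame("scene");g=optics.grab_frame("top")
for n,F in(("scene",f),("top",g)):
    d=cv2.absdiff(F["image"],pickle.load(open(n+".pkl","rb"))["image"]).max(2);print(n,d[200:360,200:370].mean())
S,T=f,g
def cen(f,b):
    m=cv2.morphologyEx(mask(f,(0,150,80),(8,255,255),b),cv2.MORPH_CLOSE,np.ones((5,5)));return np.argwhere(m)[:,::-1].mean(0)
p,q=cen(S,(320,245,365,280)),cen(T,(270,210,298,238));print(p,q,tri(S,p,T,q))
a=cv2.resize(f["image"][165:345,200:410,::-1],None,fx=1.9,fy=2.1);b=cv2.resize(g["image"][125:275,195:345,::-1],(378,378))
cv2.imwrite("pics/c5.png",np.hstack([a,b]))
```

```text
[441.20883246 -50.65146985 264.7603519 ] [-0.45664765 -0.79290544  0.07374136] 0.00828770683989873
scene 12.371691176470588
top 12.835330882352942
[342.48818898 260.90551181] [283.08928571 223.04166667] (array([444.30857112, 319.08905663,  93.09313005]), np.float64(1.3550248792716462))
```

View pics/c5.png

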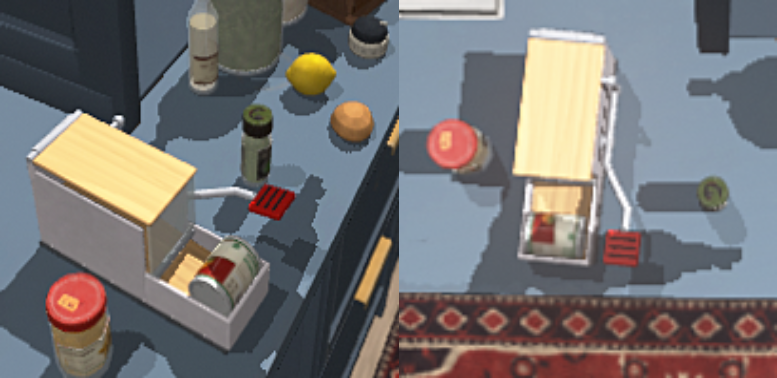

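The lid is shut, the tin is in the tray, the pad is back at its starting position and the bystanders have not moved. I hand the job in.

```bash
python3 -c "
from plant import robot
print(robot.hand_in())"
```

```text
the job is handed in; nothing more can be done
None
```

The tin is out and lying in the tray against its front lip, the lid is shut again, and the job is handed in at about 9.7 s of the 38 s allowed.

- **Pressing:** I pressed the lever pad with the closed fingertips to a tool height of about 48 mm, which was nearly fully down. I held it there until a picture showed the tin against the lip. Pressing forces read about 3 to 5 N.
- **Closing:** I eased the pad up at about 30 mm/s, slowing to about 13 mm/s until the fingers came free at tool height 102 mm. The limit was 100 mm/s. I did not measure the lid's own speed; these rates come from the tool positions.
- **Last checks:** In the final pictures the lid is shut, and the arm is well clear with almost no force on it (under 1 N). The pad was measured within 1 mm of where it started, and the bystanders near the dispenser look unmoved.
- **Disagreement:** Triangulating the pad gave a height of 93 mm, both before and after, against the stated 97 mm. This made no difference to the job.

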